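# Clear the edging blocks off a lens-blocking bench

### The job

Clear up the lens-blocking bench: put all four coloured plastic edging blocks into the caddy, each in the cup of its own colour, set down standing the way up they are now and not dropped in. One blue block is still seated flush in the white blocker's chuck; pushing the black ejector lever right down raises it so that it can be gripped. The bare metal chuck adapter and the blue bottle cap with the white spout are not blocks: leave them standing where they are.

Things in the scene. Friction and masses are not known exactly. Their poses are not given: they have to be found in the camera images.
- block_blue: Blue full-eye edging block. Loose on the bench, flange down, stem up. Origin: centre of its underside, z up; 20 mm tall: a round flange 28 mm in diameter, 6 mm thick, and on it a round stem 17 mm in diameter, from 6 to 20 mm up, with a black cross slot in its top. 12 to 30 g. Grip the stem from above in any direction, fingertips about 8 mm above the bench to clear the flange.
- block_green: Green half-eye edging block. Loose on the bench, flange down, stem up. Origin: centre of its underside, z up; 20 mm tall: an oblong flange 28 (x) x 17 (y) mm, 6 mm thick, and on it a round stem 17 mm in diameter, from 6 to 20 mm up, with a black cross slot in its top. 12 to 30 g. Grip the stem from above in any direction, fingertips about 8 mm above the bench to clear the flange.
- block_orange: Orange mini edging block. Loose on the bench, flange down, stem up. Origin: centre of its underside, z up; 20 mm tall: a round flange 21 mm in diameter, 6 mm thick, and on it a round stem 17 mm in diameter, from 6 to 20 mm up, with a black cross slot in its top. 12 to 30 g. Grip the stem from above in any direction, fingertips about 8 mm above the bench to clear the flange.
- block_seated: Second blue block, flange (28 mm wide, 6 thick, white spot) up, flush in the blocker's steel chuck plate 48 mm above the bench; 17 mm stem below. Origin: lower end of the stem, z up; 20 mm tall. Ejected it stays up 13 mm higher: grip the flange, fingertips 2 to 5 mm above the plate, closing along the line to the lever pad: a tall housing begins 85 mm to its right (-y).
- lever_pad (a point): Centre of the upper face of the black ejector lever's pad (28 x 34 mm), at the white blocker's front towards the robot, 141 mm from the seated block. About 58 mm above the bench at the start. Pushed straight down with closed fingers it travels 33 mm to its stop, shifting up to 4 mm away from the blocker; takes about 2 N, stays where it is left, and raises the block in proportion.
- cup_blue: Blue plastic cup, one of three side by side (83 mm apart along y, any order) in a low grey caddy; all fixed. Origin: centre of its underside, 4 mm above the bench. Outside 96 (x) x 76 (y) x 26 mm high; walls and floor 3 mm: inside 90 x 70, 23 deep. Open the fingers along its x, to 55 mm at most. Takes both blue blocks, e.g. 17 mm either side of its centre along y.
- cup_green: Green plastic cup, one of three side by side (83 mm apart along y, any order) in a low grey caddy; all fixed. Origin: centre of its underside, 4 mm above the bench. Outside 96 (x) x 76 (y) x 26 mm high; walls and floor 3 mm: inside 90 x 70, 23 deep. Open the fingers along its x, to 55 mm at most. Takes the green block.
- cup_orange: Orange plastic cup, one of three side by side (83 mm apart along y, any order) in a low grey caddy; all fixed. Origin: centre of its underside, 4 mm above the bench. Outside 96 (x) x 76 (y) x 26 mm high; walls and floor 3 mm: inside 90 x 70, 23 deep. Open the fingers along its x, to 55 mm at most. Takes the orange block.
- metal_adapter: Bare aluminium chuck adapter, a look-alike of the full-eye block: flange 28 mm in diameter, stem 17 mm, 20 mm tall, with a dark round spot on top. Origin at the centre of its underside. Not a block: leave it alone.
- bottle_cap: Blue ribbed bottle cap 28 mm in diameter, 16 mm high, with a white spout 15 mm in diameter on top (27 mm tall in all). Origin at the centre of its underside. Not a block: leave it alone.

How it is judged:
By the outcome, as a careful person would: the job done as asked, in the order asked, and still so for the second after the job is handed in, with the robot touching nothing.
It also fails if it takes over 120 s, if anything falls off the work surface, if the arm or the gripper's body presses on something with over 40 N, if the wrist force passes 120 N, or if a joint passes its speed limit or range.

### The arm

A 6-joint arm with a two-finger parallel gripper is mounted at the origin on the work surface. World frame = base frame: x ahead of the robot, y to its left, z up, the work surface at z = 0. Lengths are in m, angles in rad, forces in N, time in s.
With the tool pointing down it reaches from about 0.35 to 0.975 m from the base axis. Payload 7.1 kg.
Tool frame: the origin (TCP) lies at the very end of the fingers, on their centre line; the grasp point (between the pads) lies 19 mm behind it (manip.pinch_z is the distance from the TCP to the grasp point, in m); z points along the fingers, y is the line along which they close (so a half turn about z gives the same grasp; the last joint's range is limited). The gripper opens to 88 mm and grips with 3 to 60 N. Pads are 20 mm wide; open, the fingers measure 115 mm over their backs; the gripper's body (75 mm by 178 mm) begins 61 mm behind the grasp point.
Start: joints at [-1.146, 0.423, 1.63, -0, 1.089, -0.019], TCP at [0.268, -0.564, 0.223] pointing down, gripper open.
Joint ranges: [-3, 3], [-0.9, 2.11], [0.09, 2.58], [-1.31, 4.45], [0.11, 2.69], [-2.54, 2.54]. Speed limits (rad/s): [2.39, 2.39, 3.01, 3.14, 3.14, 3.14].

### API

Orientations are given as a unit quaternion [w, x, y, z].
In Python, from rig import manip, capture, recognise, regions_of gives the robot as it stands. Calls block until the motion is done:
- manip.move_ptp(position, orientation): joint-space move of the TCP to a pose.
- manip.move_straight(position, frame=None, rate=0.15, contact_N=None): straight line of the TCP; frame=None keeps the orientation; rate is the mean speed in m/s. With contact_N (N) it stops when the force on the tool has changed by that much, and returns True; else False.
- manip.goto_joints(angles): joint-space move.
- manip.command_gripper(opening): finger opening in m; the grip force is fixed at half the most; returns when the fingers have stopped.
- manip.pause(seconds).
- manip.ik(position, orientation): joint angles nearest the present ones, or None.
- manip.observe(): the state.
- capture(name): name is "scene" or "top" or "wrist"; returns a dict with "image" (384x512x3 uint8, blue, green, red), "camera_matrix" (3x3 intrinsics, pixels), "view" (4x4, takes a point from world to camera coordinates); the wrist camera has in their place "tool_from_camera" (4x4, takes a point from camera to tool coordinates, whose origin is the TCP and whose axes are the flange's). Camera axes: x right, y down, z forward; pixel columns grow to the right and rows downward; lengths in m; the calibration is good to about 2 mm. A picture is of the moment at which its call begins: read the wrist's pose just before it. There is no depth.
A pose or a line that the arm cannot do raises manip.Unreachable and nothing moves.
- manip.job_done(): hands the job in; it is judged then, once.
Trained networks look in a picture, given as the dict that the camera call returned (one of the last four; its "shot" number tells which), for a name from the list of things; names that differ only in an ending like _2 or _b are one class to them, and where a whole thing is asked for, a point or a joint stands for the part that bears it (a point fixed in the world has none). Each returns a list of dicts, best first, with "score" (0 to 1); they miss things now and then, are a little off and sometimes report something else, mostly with a low value. They report only what shows in the picture. A call takes as long as a camera call.
- recognise(thing, picture): "at" ([x, y, z] in m, in world coordinates, good to about 4 mm: the middle of the surface that is visible of it).
- regions_of(thing, picture): "region" (384x512 bool, what is visible of it).
The state is a dict: "time_s": time; "q": joint angles; "joint_vel": joint speeds; "joint_torque": joint torques, N m; "ee_pos": TCP position; "orientation": TCP orientation; "wrist_force": force on the tool from outside, world axes, zero at the start; "wrist_torque": the same for the moment, N m; "width": finger opening in m; "grip_force": force on a finger pad.
Only numpy, scipy, OpenCV 4.12 (cv2) and the standard library are available. Lean on these libraries where they do the work, as an engineer would, in place of code of your own. Each camera call takes 0.05 s, during which the arm holds its last target. There are 200 camera calls.

## Working session

There is one attempt and no reset: what is moved stays moved. The work goes in short steps, each a Python script; the robot and the scene stay as the last script left them, time stands still between calls to the robot, and variables do not carry over. Pictures are saved under pics/ and viewed, at most 14 in all, crops included, and the job is handed in when it is done.

```bash
mkdir -p pics; ls; python3 - <<'E'
from rig import manip, capture, recognise, regions_of
import cv2
s=capture("scene");t=capture("top")
cv2.imwrite("pics/s0.png",s["image"]);cv2.imwrite("pics/t0.png",t["image"])
for n in ["block_blue","block_green","block_orange","block_seated","lever_pad","cup_blue","cup_green","cup_orange","metal_adapter","bottle_cap"]:
    for p in (s,t):
        print(n,[(r["score"].__round__(2),[round(float(v),3) for v in r["at"]]) for r in recognise(n,p)][:3])
print(manip.observe()["orientation"],manip.observe()["time_s"])
E
```

```text
pics
block_blue [(0.5, [0.453, -0.016, 0.008])]
block_blue [(0.69, [0.446, -0.021, 0.002]), (0.39, [0.536, 0.141, 0.004])]
block_green [(0.59, [0.55, 0.017, 0.007])]
block_green [(0.47, [0.542, 0.015, 0.02])]
block_orange []
block_orange [(0.65, [0.661, -0.046, 0.022])]
block_seated [(0.57, [0.567, -0.303, 0.045])]
block_seated [(0.69, [0.451, -0.118, 0.011]), (0.54, [0.559, -0.302, 0.049])]
lever_pad []
lever_pad [(0.72, [0.429, -0.304, 0.057])]
cup_blue []
cup_blue [(0.71, [0.495, 0.301, 0.006])]
cup_green [(0.88, [0.5, 0.219, 0.012])]
cup_green [(0.9, [0.515, 0.22, 0.011])]
cup_orange []
cup_orange [(0.79, [0.534, 0.138, 0.007])]
metal_adapter [(0.62, [0.459, -0.116, 0.005])]
metal_adapter [(0.64, [0.454, -0.116, 0.006])]
bottle_cap [(0.7, [0.561, -0.094, 0.016])]
bottle_cap [(0.4, [0.555, -0.098, 0.018])]
[2.08934570e-05 9.75478819e-01 2.20093330e-01 9.67916364e-06] 1.1
```

View pics/s0.png

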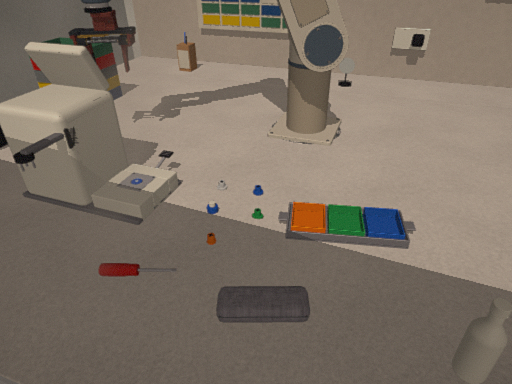

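View pics/t0.png

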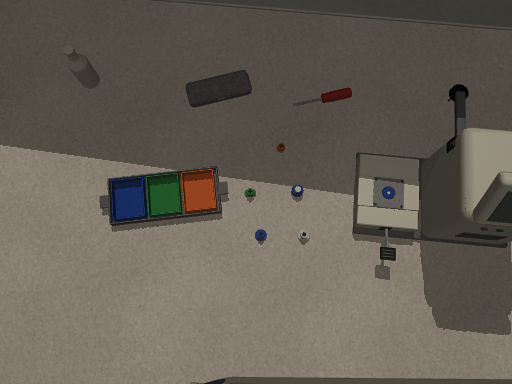

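Scene view: the blocker is at left, with the seated block at about (137,182). The loose blocks are blue (258,189), green (257,213) and orange (211,238). The adapter is at (222,185) and the bottle cap at (212,208). 

Top view: the seated block is at (388,193) and the lever pad at (388,254). The cups from left to right are blue, green and orange, with the caddy slightly rotated. I'll move clear of the housing now and use the wrist camera.

```bash
cat >h.py <<'E'
from rig import manip, capture, recognise, regions_of
import numpy as np, cv2
from scipy.spatial.transform import Rotation as R
def quat(a):   # tool down, tool y (closing line) at world angle a-90deg
    return [0,np.cos(a/2),np.sin(a/2),0]
def pose():
    o=manip.observe(); T=np.eye(4); q=o["orientation"]
    T[:3,:3]=R.from_quat([q[1],q[2],q[3],q[0]]).as_matrix(); T[:3,3]=o["ee_pos"]; return T
def shot(name,file=None):
    T=pose(); c=capture(name)
    c["W"]=T@c["tool_from_camera"] if name=="wrist" else np.linalg.inv(c["view"])
    if file: cv2.imwrite("pics/"+file+".png",c["image"])
    return c
def ray(c,uv):
    d=c["W"][:3,:3]@np.linalg.inv(c["camera_matrix"])@[uv[0],uv[1],1.]
    return c["W"][:3,3],d/np.linalg.norm(d)
def on_plane(c,uv,z):
    o,d=ray(c,uv); return o+d*(z-o[2])/d[2]
def tri(obs):
    A=np.zeros((3,3));b=np.zeros(3);L=[]
    for c,uv in obs:
        o,d=ray(c,uv);P=np.eye(3)-np.outer(d,d);A+=P;b+=P@o;L.append((o,d))
    x=np.linalg.solve(A,b)
    return x,max(np.linalg.norm(np.cross(x-o,d)) for o,d in L)
def proj(c,p):
    q=np.linalg.inv(c["W"])@np.r_[p,1]; u=c["camera_matrix"]@q[:3]; return u[:2]/u[2]
def look(p,z,a,dx=0,dy=0):
    """TCP position so that the wrist camera's axis meets p (tool down, yaw a)"""
    M=R.from_quat(np.r_[quat(a)[1:],0]).as_matrix(); t=np.load("tfc.npy")
    cam=M@t[:3,3]; ax=M@t[:3,2]; o=np.array([0,0,z])+cam
    h=o+ax*(p[2]-o[2])/ax[2]
    return [p[0]-h[0]+dx,p[1]-h[1]+dy,z]
r3=lambda v:np.round(np.asarray(v,float),4).tolist()
E
python3 - <<'E'
from h import *
A=np.pi/2
manip.move_straight([0.34,-0.25,0.33])
c=capture("wrist");np.save("tfc.npy",c["tool_from_camera"]);print(c["tool_from_camera"].round(3),c["camera_matrix"].round(1))
for a in (A,0): print(look([0.55,-.05,.01],.3,a),look([.5,-.3,.05],.3,a),look([.51,.22,.02],.3,a))
manip.move_ptp(look([.5,-.28,.05],.34,A),quat(A))
print(manip.observe()["ee_pos"],manip.observe()["q"],manip.observe()["time_s"]); shot("wrist","w0")
E
```

```text
[[-0.    -0.969 -0.246  0.067]
 [ 1.    -0.    -0.    -0.   ]
 [ 0.    -0.246  0.969 -0.162]
 [ 0.     0.     0.     1.   ]] [[276.1   0.  253.5]
 [  0.  276.1 187.5]
 [  0.    0.    1. ]]
[np.float64(0.5501698216445827), np.float64(-0.002679743765479109), 0.3] [np.float64(0.5001623945416663), np.float64(-0.2628287727628181), 0.3] [np.float64(0.5101679648688536), np.float64(0.26478299898518615), 0.3]
[np.float64(0.5973202562345209), np.float64(-0.05016982164458266), 0.3] [np.float64(0.5371712272371819), np.float64(-0.30016239454166627), 0.3] [np.float64(0.5547829989851861), np.float64(0.21983203513114644), 0.3]
[ 0.49957484 -0.23274155  0.33961584] [-4.57448174e-01  1.96680270e-01  1.66968760e+00 -2.34103163e-04
  1.27630204e+00 -4.55292993e-01] 4.45
```

View pics/w0.png

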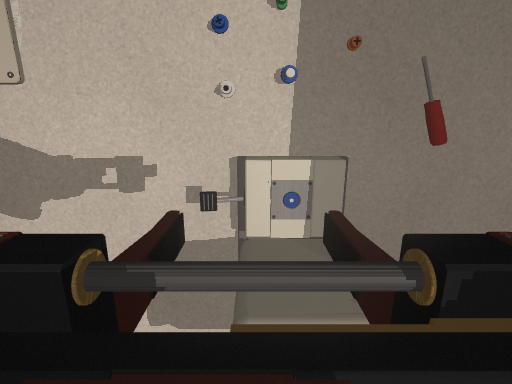

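Wrist view: the lever pad is at (208,201) and the seated block's spot at (291,200). Blue is at (220,23), green (281,3) and orange (354,43). The adapter is at (227,88) and the cap at (289,73). Image right is +x and up is +y.

```bash
python3 - <<'E'
from h import *
A=np.pi/2
views={}
def go(x,y,z=.32): manip.move_straight([x,y,z],rate=.25)
C={}
C[0]=shot("wrist","v0")
def cent(n,c):
    r=regions_of(n,c); return [(round(x["score"],2),[round(float(v),1) for v in cv2.moments(x["region"].astype(np.uint8),True) and np.argwhere(x["region"])[:,::-1].mean(0)],int(x["region"].sum())) for x in r[:3]]
def do(k,names):
    for n in names:
        views.setdefault(n,[]).append((k,cent(n,C[k])))
bl=["block_seated","lever_pad"]; lo=["block_blue","block_green","block_orange"]; cu=["cup_blue","cup_green","cup_orange"]
do(0,bl)
go(.42,-.2,.34);C[1]=shot("wrist","v1");do(1,bl)
go(.50,0.0);C[2]=shot("wrist","v2");do(2,lo)
go(.60,0.04);C[3]=shot("wrist","v3");do(3,lo)
go(.56,.27);C[4]=shot("wrist","v4");do(4,cu)
go(.46,.24);C[5]=shot("wrist","v5");do(5,cu)
for n,v in views.items():
    print(n,v)
    obs=[(C[k],l[0][1]) for k,l in v if l]
    if len(obs)>1: x,e=tri(obs);print("   ",r3(x),round(e,4))
import pickle;pickle.dump(C,open("C.pkl","wb"))
big=np.hstack([cv2.imread("pics/v2.png")[:,:400],cv2.imread("pics/v4.png")[:,100:500]]);cv2.imwrite("pics/m1.png",big)
print(manip.observe()["time_s"])
E
```

```text
block_seated [(0, [(0.78, [291.2, 199.5], 211)]), (1, [])]
lever_pad [(0, [(0.56, [214.8, 199.6], 423)]), (1, [(0.66, [260.7, 217.7], 474)])]
    [0.4333, -0.3015, 0.0511] 0.0005
block_blue [(2, [(0.44, [222.1, 166.6], 176)]), (3, [(0.6, [167.8, 189.2], 191), (0.35, [289.4, 205.4], 139)])]
    [0.445, -0.0177, 0.0023] 0.0005
block_green [(2, [(0.46, [278.9, 147.1], 140)]), (3, [(0.42, [222.0, 170.2], 138), (0.31, [167.2, 188.9], 166)])]
    [0.5437, 0.0171, 0.0051] 0.0
block_orange [(2, [(0.72, [346.0, 184.2], 111)]), (3, [(0.57, [290.0, 205.9], 103)])]
    [0.6651, -0.0492, 0.0026] 0.0002
cup_blue [(4, [(0.92, [216.0, 139.9], 2791)]), (5, [])]
cup_green [(4, [(0.71, [228.0, 187.2], 2570)]), (5, [(0.87, [285.6, 170.9], 2737), (0.37, [300.0, 319.4], 96)])]
    [0.5166, 0.2198, 0.0216] 0.0001
cup_orange [(4, [(0.9, [238.6, 230.8], 2424)]), (5, [(0.66, [294.1, 215.8], 2377), (0.6, [276.7, 122.1], 2850)])]
    [0.5338, 0.1395, 0.0223] 0.0002
9.35
```

View pics/m1.png

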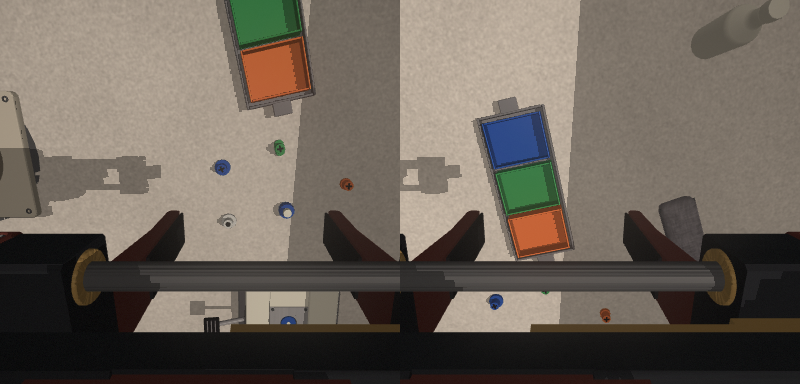

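The mosaic's left half shows blue (222,167), green (279,147) and orange (346,184). The right half shows the caddy with blue, green and orange cups from top to bottom, rotated about 12°. I'll refine these points with colour segmentation, then start.

```bash
python3 - <<'E'
from h import *
import pickle;C=pickle.load(open("C.pkl","rb"))
def blob(c,uv,f,rad=14):
    im=c["image"].astype(int);u,v=int(uv[0]),int(uv[1]);m=np.zeros(im.shape[:2],bool)
    m[max(0,v-rad):v+rad,max(0,u-rad):u+rad]=True
    p=np.argwhere(m&f(im))[:,::-1];return p.mean(0),len(p),np.ptp(p,axis=0)
blue=lambda i:(i[...,0]>1.5*i[...,2])&(i[...,0]>50)
green=lambda i:(i[...,1]>1.5*i[...,2])
orange=lambda i:(i[...,2]>2*i[...,0])&(i[...,2]>60)
dark=lambda i:i.max(-1)<55
J={"blue":(blue,[(2,(222,167)),(3,(168,189))],.012),"green":(green,[(2,(279,147)),(3,(222,170))],.012),"orange":(orange,[(2,(346,184)),(3,(290,206))],.012),
 "seated":(blue,[(0,(291,200)),(1,proj(C[1],[.566,-.303,.048]))],.048),"pad":(dark,[(0,(208,201)),(1,proj(C[1],[.424,-.302,.058]))],.058)}
for n,(f,o,z) in J.items():
    ob=[(C[k],)+blob(C[k],uv,f) for k,uv in o]
    x,e=tri([(a,b) for a,b,_,_ in ob]);print(n,r3(x),round(e,4),[(r3(on_plane(a,b,z)[:2]),b.round(1).tolist(),k,s.tolist()) for a,b,k,s in ob])
# cup rim check: blue in view 4
print(r3(on_plane(C[4],(216,139.9),.02)),r3(on_plane(C[4],(228,187.2),.02)),r3(on_plane(C[4],(238.6,230.8),.02)))
# cup axes by min area rect of colours at view 4, on z=.03 (rims)
for n,f,uv in (("b",blue,(216,140)),("g",green,(228,187)),("o",orange,(239,231))):
    for k in (4,5):
        im=C[k]["image"].astype(int); m=f(im).astype(np.uint8); 
        P=on_plane(C[4],uv,.02); u=proj(C[k],P)
        nl,lab,st,ce=cv2.connectedComponentsWithStats(m); i=lab[int(u[1]),int(u[0])]
        if i==0: print(n,k,"none");continue
        pts=np.argwhere(lab==i)[:,::-1]; W=np.array([on_plane(C[k],p,.025)[:2] for p in pts])
        print(n,k,cv2.minAreaRect((W*1000).astype(np.float32)))
E
```

```text
blue [0.4455, -0.0175, 0.0034] 0.0001 [([0.4464, -0.0159], [222.4, 166.8], 155, [14, 14]), ([0.4483, -0.0153], [167.8, 189.1], 172, [15, 14])]
green [0.5445, 0.0171, 0.0069] 0.0004 [([0.5441, 0.0173], [279.5, 147.4], 81, [9, 15]), ([0.5449, 0.0184], [222.3, 170.1], 95, [10, 14])]
orange [0.6634, -0.0475, 0.0059] 0.0001 [([0.6613, -0.0461], [345.7, 183.8], 114, [13, 12]), ([0.6625, -0.0454], [289.2, 205.4], 97, [10, 12])]
seated [0.5644, -0.2943, 0.053] 0.0062 [([0.5639, -0.302], [291.2, 199.5], 177, [15, 15]), ([0.5669, -0.2896], [337.8, 210.2], 4, [4, 1])]
pad [0.4225, -0.303, 0.0505] 0.0002 [([0.4237, -0.3009], [208.4, 200.7], 213, [16, 18]), ([0.4225, -0.3001], [254.6, 218.1], 192, [15, 17])]
[0.4985, 0.3002, 0.02] [0.5165, 0.2195, 0.02] [0.5336, 0.1387, 0.02]
b 4 ((498.95037841796875, 299.5218200683594), (97.4142837524414, 76.1302261352539), 12.15797233581543)
b 5 ((499.6742248535156, 299.55596923828125), (96.4694595336914, 75.79287719726562), 12.0348539352417)
g 4 ((516.4075317382812, 219.43768310546875), (96.73821258544922, 78.77767944335938), 12.103963851928711)
g 5 ((516.9559936523438, 219.3261260986328), (96.13075256347656, 78.67423248291016), 12.065520286560059)
o 4 ((533.2572021484375, 139.3145751953125), (97.51685333251953, 84.20865631103516), 11.850394248962402)
o 5 ((534.0899047851562, 139.24842834472656), (96.51689147949219, 83.74765014648438), 12.210744857788086)
```

All points are consistent: pad to block is 141 mm, and the cups are 96 mm long and 83 mm apart at a 12.1° yaw. I'll do the loose blocks first.

```bash
cat >>h.py <<'E'
YAW=np.radians(12.1); QP=quat(np.pi/2); QC=quat(np.pi/2+YAW)
CUP={"blue":np.array([.4993,.2996]),"green":np.array([.5166,.2196]),"orange":np.array([.5338,.1393])}
EY=np.array([-np.sin(YAW),np.cos(YAW)])
def st(tag):
    o=manip.observe(); print(tag,"t",round(o["time_s"],1),"w",round(o["width"],4),"f",round(float(o["grip_force"]),1),"z",round(o["ee_pos"][2],4),"F",np.round(o["wrist_force"],1).tolist())
def pick(p,z,op=.045):
    manip.command_gripper(op)
    manip.move_ptp([*p,z+.06],QP); manip.move_straight([*p,z+.02],rate=.15)
    hit=manip.move_straight([*p,z],rate=.05,contact_N=6); st("down hit=%s"%hit)
    manip.command_gripper(0.0); st("gripped")
    manip.move_straight([*p,z+.10],rate=.2)
def place(p,zt,op=.045):
    """zt: TCP height at which the block should just stand"""
    manip.move_ptp([*p,zt+.06],QC); st("above cup")
    manip.move_straight([*p,zt+.008],rate=.15)
    hit=manip.move_straight([*p,zt-.003],rate=.02,contact_N=2.0); st("set hit=%s"%hit)
    manip.command_gripper(op); manip.move_straight([*p,zt+.09],rate=.15)
E
python3 - <<'E'
from h import *
pick([.5445,.0178],.008); place(CUP["green"],.0155); shot("wrist","g1")
E
```

```text
down hit=False t 12.4 w 0.0452 f 0.0 z 0.0077 F [-0.1, -0.4, 0.8]
gripped t 13.0 w 0.0159 f 30.0 z 0.0081 F [-0.1, 0.9, 1.7]
above cup t 14.5 w 0.0158 f 30.0 z 0.0748 F [-0.4, -0.7, -1.3]
set hit=True t 15.5 w 0.0165 f 29.9 z 0.015 F [1.1, -0.4, 1.1]
```

View pics/g1.png

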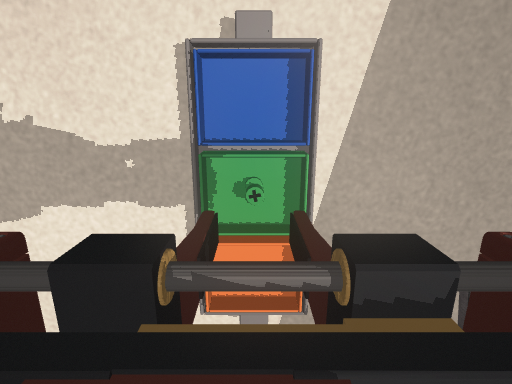

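Green stands upright near the middle of its cup, with its slot at (254,195). I'll check the in-hand offset and carry on with orange and blue.

```bash
python3 - <<'E'
from h import *
c=shot("wrist"); p=on_plane(c,(254.5,195.5),.027); print("green top",r3(p),CUP["green"])
pick([.662,-.0463],.008); place(CUP["orange"],.0155); 
c=shot("wrist","o1");print([ (r["score"],r3(r["at"])) for r in recognise("block_orange",c)])
pick([.4462,-.0165],.008); place(CUP["blue"]+.018*EY,.0155); 
c=shot("wrist","b1");print([ (r["score"],r3(r["at"])) for r in recognise("block_blue",c)])
cv2.imwrite("pics/m2.png",np.hstack([cv2.imread("pics/o1.png")[:,60:450],cv2.imread("pics/b1.png")[:,60:450]]))
E
```

```text
green top [0.5172, 0.2185, 0.027] [0.5166 0.2196]
down hit=False t 19.3 w 0.045 f 0.0 z 0.0077 F [0.3, -0.2, 0.2]
gripped t 19.9 w 0.016 f 30.0 z 0.0082 F [0.2, -0.5, 0.9]
above cup t 21.5 w 0.0158 f 30.0 z 0.0754 F [1.1, 0.9, -0.4]
set hit=True t 22.4 w 0.0159 f 30.0 z 0.0151 F [-0.6, -1.5, 4.2]
[(0.82, [0.5325, 0.1423, 0.0274]), (0.51, [0.504, 0.2796, 0.007])]
down hit=False t 25.9 w 0.0446 f 0.0 z 0.0078 F [0.1, 0.9, -1.1]
gripped t 26.4 w 0.0158 f 30.0 z 0.0081 F [-0.1, -0.8, 3.1]
above cup t 28.4 w 0.0157 f 30.0 z 0.0751 F [-0.6, 0.0, -0.6]
set hit=True t 29.3 w 0.0162 f 30.0 z 0.0145 F [-0.4, -0.8, -0.2]
[(0.67, [0.4955, 0.3186, 0.0134])]
```

View pics/m2.png

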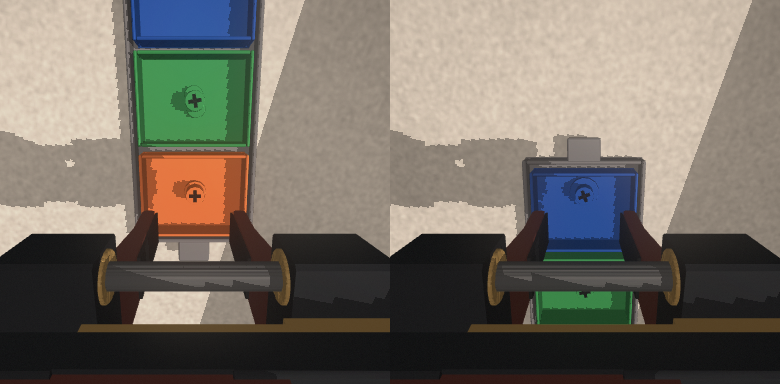

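Orange stands upright at (195,193) in the left half and blue at (585,195) in the right, both in their cups. Next is the lever.

```bash
python3 - <<'E'
from h import *
P=[.4225,-.301]
manip.command_gripper(0.0)
manip.move_ptp([*P,.13],QP); manip.move_straight([*P,.07],rate=.15)
print(manip.move_straight([*P,.045],rate=.03,contact_N=1.5)); st("touch")
P=[.4215,-.301]
manip.move_straight([*P,.032],rate=.05); st("mid")
print(manip.move_straight([*P,.016],rate=.02,contact_N=12)); st("stop")
manip.pause(.3)
manip.move_straight([*P,.13],rate=.2)
manip.command_gripper(.05)
manip.move_ptp([.56,-.24,.30],QP); C=[shot("wrist","e0")]
manip.move_straight([.56,-.20,.22],rate=.2); C.append(shot("wrist","e1"))
for c in C:
    r=regions_of("block_seated",c); c["uv"]=None
    print([(x["score"],np.argwhere(x["region"])[:,::-1].mean(0).round(1).tolist(),int(x["region"].sum())) for x in r[:2]], [(x["score"],r3(x["at"])) for x in recognise("block_seated",c)[:2]],r3(proj(c,[.564,-.302,.061])))
import pickle;pickle.dump(C,open("E.pkl","wb"))
cv2.imwrite("pics/m3.png",np.hstack([C[0]["image"][:300,60:450],C[1]["image"][:300,60:450]]));st("")
E
```

```text
True
touch t 35.0 w 0.0005 f 0.0 z 0.0565 F [-0.7, 0.3, -0.7]
mid t 35.6 w 0.0004 f 0.0 z 0.0318 F [0.9, 1.1, -1.3]
True
stop t 36.0 w 0.0005 f 6.0 z 0.0272 F [-2.9, 1.6, 11.8]
[(0.78, [256.8, 205.6], 188)] [(0.56, [0.564, -0.3043, 0.0615])] [257.129, 205.5214]
[(0.69, [256.8, 251.9], 322)] [(0.6, [0.561, -0.2996, 0.0624])] [256.4853, 253.7765]
 t 39.7 w 0.0502 f 0.0 z 0.2212 F [-0.3, -0.2, -1.1]
```

View pics/m3.png

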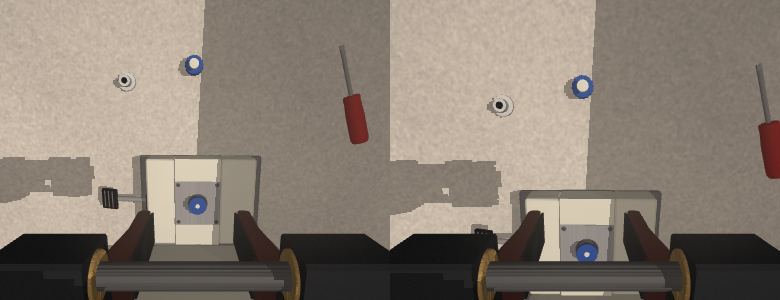

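The block is raised, with its spot at (197,205) in the left half. Its measured top is at z ≈ 0.0615 against 0.061 expected, and xy agrees. The lever reached its stop. Now I'll grip and place it.

```bash
python3 - <<'E'
from h import *
pick([.564,-.302],.0515,.05)
st("up"); shot("wrist","f0")
place(CUP["blue"]-.018*EY,.0175)
manip.move_straight([.46,.24,.30],rate=.25); shot("wrist","f1"); t=shot("top","f2"); st("end")
cv2.imwrite("pics/m4.png",np.hstack([cv2.imread("pics/f0.png")[:,60:450],cv2.imread("pics/f1.png")[:,60:450]]))
cv2.imwrite("pics/m5.png",cv2.resize(t["image"][130:280,90:430],None,fx=2.3,fy=2.3))
E
```

```text
down hit=False t 41.5 w 0.0504 f 0.0 z 0.0512 F [-0.1, -0.1, 0.1]
gripped t 42.1 w 0.0265 f 30.0 z 0.0517 F [-0.6, 1.0, 0.4]
up t 42.7 w 0.0267 f 30.0 z 0.1508 F [0.3, 0.2, -0.6]
above cup t 44.9 w 0.0268 f 30.0 z 0.0776 F [-0.2, 0.8, 0.2]
set hit=True t 45.8 w 0.0267 f 30.0 z 0.0177 F [-1.6, 0.1, 5.7]
end t 48.2 w 0.0447 f 0.0 z 0.2981 F [0.1, -0.4, 0.6]
```

View pics/m4.png

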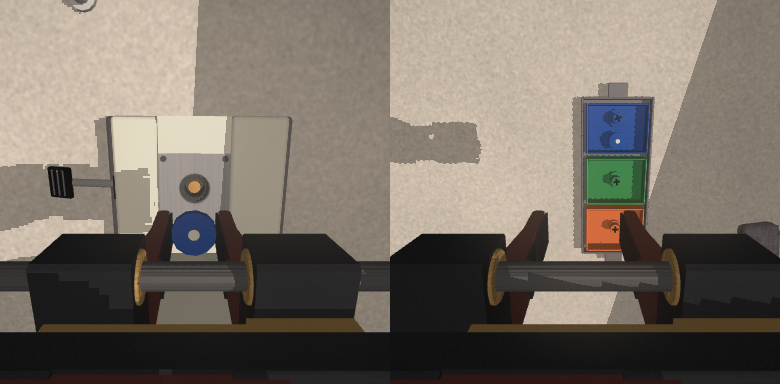

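View pics/m5.png

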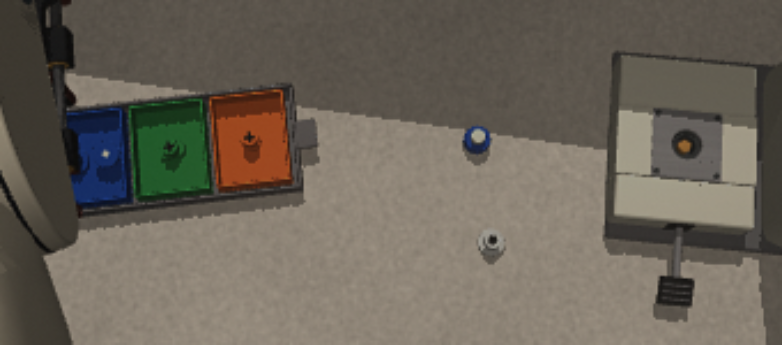

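The left half shows the chuck empty and the flange in hand. The right half shows both blue blocks at (615,118) and (617,141), with green and orange in their own cups. The top view shows the adapter (491,242) and cap (477,138) still in place. One zoom to check that the stem-down block is upright.

```bash
python3 - <<'E'
import cv2
i=cv2.imread("pics/f1.png")[85:260,240:340];cv2.imwrite("pics/m6.png",cv2.resize(i,None,fx=3.4,fy=3.4,interpolation=cv2.INTER_CUBIC))
E
```

```text
(no output)
```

View pics/m6.png

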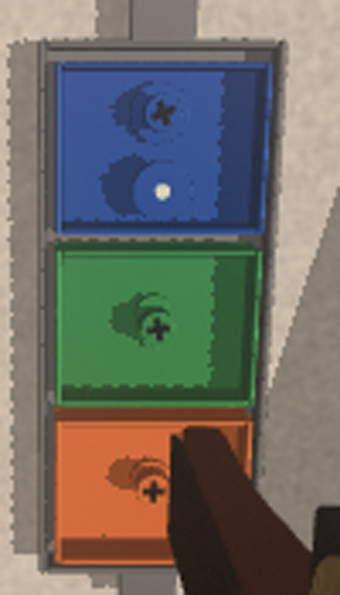

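All four blocks stand upright: the blue pair at (163,112) and (162,191), green at (157,327) and orange at (153,490).

```bash
python3 -c "
from rig import manip
print(manip.job_done())"
```

```text
the job is handed in; nothing more can be done
None
```

All four blocks are standing in the cups of their own colour, the adapter and bottle cap were left where they stood, and the job is handed in at about 48 s of robot time.

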